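# Set up the gauging station from the crowded gauge rack

### The arm

A 6-joint arm with a two-finger parallel gripper is mounted at the origin on the work surface. World frame = base frame: x ahead of the robot, y to its left, z up, the work surface at z = 0. Lengths are in mm, angles in degrees, forces in N, time in s.
With the tool pointing down it reaches from about 325 to 925 mm from the base axis. Payload 3.1 kg.
Tool frame: the origin (TCP) lies at the very end of the fingers, on their centre line; the grasp point (between the pads) lies grasp_offset behind it (grasp_offset is the distance from the TCP to the grasp point, in mm); z points along the fingers, x is the direction in which the jaws open and shut, and the axes are right-handed (so a half turn about z gives the same grasp; the last joint's range is limited). The gripper opens to 85 mm and grips with 20 to 120 N. Pads are 22 mm wide; open, the fingers measure 114 mm over their backs; the gripper's body (76 mm by 85 mm) begins 54 mm behind the grasp point. The pads swing forward as they close: fully open they stand 13 mm farther back than shut.
Start: joints at [-77.303, 12.427, 92.441, -0, 75.132, -6.429], TCP at [204.794, -590.507, 231.3] pointing down, gripper open.
Joint ranges: [-157.48, 157.48], [-44.54, 120.13], [17.64, 146.25], [-64.5, 244.5], [7.68, 150.69], [-147.95, 147.95]. Speed limits (degrees/s): [159.86, 159.86, 180, 180, 180, 180].

### API

Orientations are given as [roll, pitch, yaw] about the fixed x, y, z axes, in that order (R = Rz(yaw) Ry(pitch) Rx(roll)).
In Python, from station import * gives the robot as it stands. Calls block until the motion is done:
- goto(position, orientation): joint-space move of the TCP to a pose.
- move_l(position, attitude=None, speed=150): straight line of the TCP; attitude=None keeps the orientation; speed is the mean speed in mm/s.
- move_j(angles): joint-space move.
- grip(opening, squeeze=None): finger opening in mm; squeeze is the grip in N (None keeps the last); returns when the fingers have stopped.
- wait(seconds).
- solve_ik(position, orientation): joint angles nearest the present ones, or None.
- get_obs(): the state.
- get_image(name): name is "scene" or "top" or "wrist"; returns the picture (480x640x3 uint8, red, green, blue); there is no depth.
- get_calibration(name): a dict with "fx", "fy", "cx", "cy" (pixels), "R" (3x3) and "t" (3): a world point X has camera coordinates R X + t; the wrist camera has in their place "mount" (4x4, takes a point from camera to tool coordinates, whose origin is the TCP and whose axes are the tool frame's). Camera axes: x right, y down, z forward; pixel columns grow to the right and rows downward; lengths in mm; the calibration is good to about 2 mm. A picture is of the moment at which its call begins: read the wrist's pose just before it. get_calibration takes no time and is no camera call.
A pose or a line that the arm cannot do raises Unreachable and nothing moves.
- sign_off(): hands the job in, once; it reports no verdict.
Trained networks look in the newest picture that a camera, given by its name, has taken for a name from the list of things; names that differ only in an ending like _2 or _b are one class to them, and where a whole thing is asked for, a point or a joint stands for the part that bears it (a point fixed in the world has none). Each returns a list of dicts, best first, with "score" (0 to 1); they miss things now and then, are a little off and sometimes report something else, mostly with a low value. They report only what shows in the picture. A call takes as long as a camera call. They do not tell look-alikes from the thing itself.
- spot_in(name, camera): "extent" ([centre column, centre row, width, height] in pixels, round what is visible of it).
- regions_of(name, camera): "region" (480x640 bool, what is visible of it) and "extent" ([centre column, centre row, width, height] in pixels, round what is visible of it).
The state is a dict: "t": time; "joint_pos": joint angles; "qvel": joint speeds; "effort": joint torques, N m; "tcp_pos": TCP position; "ee_rot": TCP orientation; "wrist_force": force on the tool from outside, world axes, zero at the start; "moment": the same for the moment, N m; "grip_width": finger opening in mm.
Only numpy, scipy, OpenCV 4.12 (cv2) and the standard library are available. Lean on these libraries where they do the work, as an engineer would, in place of code of your own. Each camera call takes 0.05 s, during which the arm holds its last target.

### The job

Set up the gauging station: first swing the rail's keeper bar wide open, then take every stout flat-headed plug gauge out of the crowded rack without pulling out the slim ball-headed ones, and hang each by its collar, pushed to the back of a slot of the rail; thread the setting rings that lie on the bench down the locating post fully home, largest at the bottom and smallest on top. When all that is loaded, swing the keeper fully shut; do not drop a gauge on the bench or disturb the dial indicator.

Things in the scene. Friction and masses are not known exactly. Their poses are not given: they have to be found in the camera images.
- rack_top (a point): Centre of the top face of the fixed gauge rack: raised aluminium plate 124 x 256 mm, 82 mm high; gauges hang in its 26 mm holes by their collars, tops at most 137 mm above the bench. On its middle line (along y, 36 mm apart) slim and stout gauges alternate; stout ones are walled in along y (13 mm between heads), and the only free lane for fingers runs along the rack's x.
- plug0_c (a point): Stout steel plug gauge, all plug0-2 alike, None if absent. Centre of its 112 mm height, z up the gauge. From below: plug dia 20 mm to 18 mm, tapering into a neck dia 12 from 34 to 70 mm, collar dia 33 to 76 mm, flat-topped round head dia 30 to 112 mm, the grip (its middle 38 mm above this point). In the rack the collar lies on the plate, this point 68 mm above the bench. 0.2 kg.
- plug1_c (a point): Stout steel plug gauge, all plug0-2 alike, None if absent. Centre of its 112 mm height, z up the gauge. Shape as plug0.
- plug2_c (a point): Stout steel plug gauge, all plug0-2 alike, None if absent. Centre of its 112 mm height, z up the gauge. Shape as plug0.
- slim0_c (a point): Slim gauge, to stay in its hole: 125 mm tall, collar as on the stout ones, slim 20 mm handle ending in a 26 mm ball. Half-way up; z up the gauge. More slim ones stand 40 mm off the middle line, abreast of slim ones, none in the lanes of the stout ones.
- slim1_c (a point): Slim gauge like slim0, to stay in its hole; its centre.
- slim2_c (a point): Slim gauge like slim0, to stay in its hole; its centre.
- slim3_c (a point): Slim gauge like slim0, to stay in its hole; its centre.
- slim4_c (a point): Slim gauge like slim0, to stay in its hole; its centre.
- slim5_c (a point): Slim gauge like slim0, to stay in its hole; its centre.
- slim6_c (a point): Slim gauge like slim0, to stay in its hole; its centre.
- slim7_c (a point): Slim gauge like slim0, to stay in its hole; its centre.
- slot0 (a point): Outer slot of the fixed hanging rail: 8 mm steel plate, top 100 mm above the bench, slots 18 mm wide, 52 mm apart along the rail's y, open to its -x (towards the robot) with tapered mouths ending 42 mm before this point, closed 10 mm behind it. Point: on the plate's top face, where the axis of a gauge pushed back belongs. x points into the slot, z up.
- slot1 (a point): Middle slot, like slot0. The 20 mm plug end cannot go down through a slot: bring a gauge in from the front, neck at plate level and plug end below the plate, then lower it until its collar rests on the plate (its centre then 86 mm above the bench).
- slot2 (a point): Inner slot of the rail, nearest the post, like slot0.
- keeper (a joint): Angle (rad) of the keeper, a flat bar turning level about a vertical hinge at the rail's outer end. 0 = shut, across the slot mouths, against its stop; grows as the free end swings out towards the robot, up to 1.4. Light friction (under 1 N at the pin); stays where left. Under 0.9 it is in the way of loading.
- keeper_pin (a point): Middle of the grip pin of the keeper: a vertical round pin 12 mm diameter, 50 mm tall, standing on the bar's free end, 194 mm from the hinge; this point 125 mm above the bench.
- keeper_hinge (a point): Point on the keeper's vertical hinge axis, level with the middle of the pin. Axes: the rail's. With the keeper at angle q the pin lies at 194 mm times (-sin q, cos q) from here along the rail's x and y.
- post_foot (a point): Centre of the top face of the locating post's fixed base (84 x 84 x 10 mm), where the upright steel post starts: 22 mm diameter, 60 mm tall above this point, the last 10 mm tapering to 10 mm.
- ring_l_c (a point): The large setting ring: plain steel, outside diameter 66 mm, bore 27 mm, 18 mm high; its centre, half-way up; z along the bore. Lies flat on the bench. None if absent.
- ring_m_c (a point): The middle setting ring: plain steel, outside diameter 55 mm, bore 27 mm, 18 mm high; its centre, half-way up; z along the bore. Lies flat on the bench. None if absent.
- ring_s_c (a point): The small setting ring: plain steel, outside diameter 44 mm, bore 27 mm, 18 mm high; its centre, half-way up; z along the bore. Lies flat on the bench. None if absent.
- dial: Bystander: dial indicator on a stand with a round foot 70 mm in diameter, 121 mm tall, origin under its foot. Leave alone.
Not all that is in view belongs to the job. What is shaped like the part that bears ring_m_c but purple, red or yellow is not meant.

How it is judged:
By the outcome, as a careful person would: the job done as asked, in the order asked, and still so for the second after the job is handed in, with the robot touching nothing.
Of plug0, plug1, plug2 only 2 to 3 are there at a start; the rules pass over those that are not, and their reading is None.
Of ring_l, ring_m, ring_s only 2 to 3 are there at a start; the rules pass over those that are not, and their reading is None.
At some moment in a run one of ring_l, ring_m, ring_s may be knocked a few centimetres aside while the robot is not near it.
It also fails if it takes over 210 s, if anything falls off the work surface, if the arm or the gripper's body presses on something with over 40 N, if the wrist force passes 120 N, or if a joint passes its speed limit or range.

## Working session

There is one attempt and no reset: what is moved stays moved. The work goes in short steps, each a Python script; the robot and the scene stay as the last script left them, time stands still between calls to the robot, and variables do not carry over. Pictures are saved under pics/ and viewed, and the job is handed in when it is done.

```bash
ls -la; mkdir -p pics
python3 - <<'E'
from station import *
import cv2
o=get_obs(); print(o)
for n in("scene","top","wrist"):
    im=get_image(n); cv2.imwrite(f"pics/{n}0.png",im[:,:,::-1]); print(n,get_calibration(n))
E
```

```text
total 12
drwxr-xr-x  3 agent agent 4096 Dec  7 09:43 .
drwxr-xr-x 23 root  root  4096 Dec  7 09:43 ..
drwxr-xr-x  2 agent agent 4096 Dec  7 09:43 pics
{'t': 0.0, 'joint_pos': array([-7.73049229e+01,  1.24775909e+01,  9.25293794e+01,  5.24465051e-04,
        7.51321241e+01, -6.42872884e+00]), 'qvel': array([ 0.00532083,  0.13389095, -0.12700821, -0.16368937, -0.06720525,
       -0.01152558]), 'effort': array([ 1.11392917e-03, -3.96844840e+01, -3.03852475e+01, -9.46120349e-05,
        9.70836903e-03, -5.82598119e-06]), 'tcp_pos': array([ 204.59670029, -589.69290438,  229.95104473]), 'ee_rot': array([-1.79983923e+02,  1.38163148e-01, -7.08763099e+01]), 'wrist_force': array([ 0.86431815, -0.7337111 ,  0.05506243]), 'moment': array([0.03161974, 0.03576167, 0.01007893]), 'grip_width': 85.48438184972352}
scene {'fx': 447.8185739958592, 'fy': 447.8185739958592, 'cx': 321.7151766388377, 'cy': 236.89738982919414, 'R': array([[-0.85565379,  0.51753374, -0.00392572],
       [ 0.44447159,  0.73092973, -0.51786749],
       [-0.26514447, -0.44486015, -0.85545184]]), 't': array([ 457.74262225, -225.44057776, 1192.03638981])}
top {'fx': 619.8545624310949, 'fy': 619.8545624310949, 'cx': 322.26337213333017, 'cy': 240.8595601322567, 'R': array([[ 3.45262657e-03, -9.99880974e-01, -1.50371973e-02],
       [-9.81435564e-01, -5.04583952e-04, -1.91791498e-01],
       [ 1.91761083e-01,  1.54202247e-02, -9.81320490e-01]]), 't': array([  46.38854327,  572.73786938, 1244.45474092])}
wrist {'fx': 365.01249120268426, 'fy': 365.01249120268426, 'cx': 323.1850009721578, 'cy': 239.86241335915778, 'mount': array([[ 9.99999965e-01,  1.10818350e-04,  2.41163620e-04,
         1.17939923e+00],
       [-1.83934333e-04,  9.44428895e-01,  3.28715727e-01,
        -8.50993750e+01],
       [-1.91334157e-04, -3.28715760e-01,  9.44428882e-01,
        -1.41827932e+02],
       [ 0.00000000e+00,  0.00000000e+00,  0.00000000e+00,
         1.00000000e+00]])}
```

View pics/top0.png

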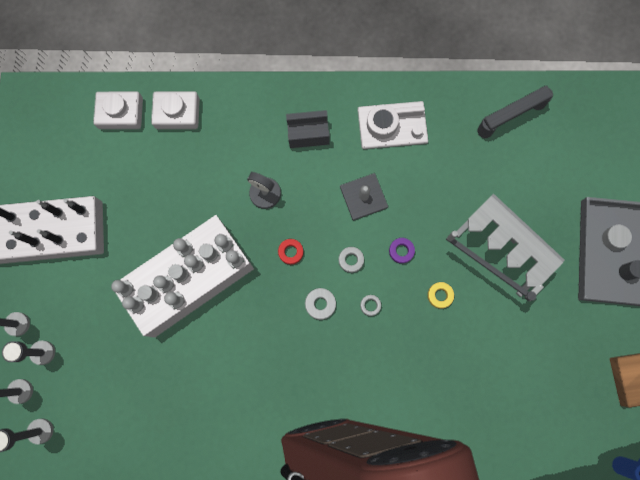

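View pics/scene0.png

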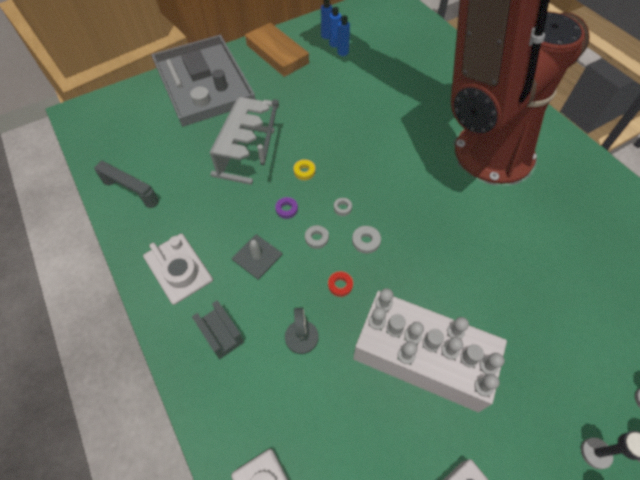

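Run:
```python
import station; print([n for n in dir(station) if not n.startswith('__')])
try: print(station.grasp_offset)
except Exception as e: print(e)
```

```text
['Unreachable', 'get_calibration', 'get_image', 'get_obs', 'goto', 'grasp_offset', 'grip', 'move_j', 'move_l', 'regions_of', 'sign_off', 'solve_ik', 'spot_in', 'wait']
18.700000000000003
```

```bash
cat > h.py <<'E'
from station import *
import numpy as np, cv2
from scipy.spatial.transform import Rotation as Ro
def cam(name,obs=None):
    c=get_calibration(name); K=np.array([[c['fx'],0,c['cx']],[0,c['fy'],c['cy']],[0,0,1]])
    if name=='wrist':
        R=Ro.from_euler('xyz',obs['ee_rot'],degrees=True).as_matrix()
        T=np.eye(4);T[:3,:3]=R;T[:3,3]=obs['tcp_pos']; M=np.linalg.inv(T@c['mount'])
        return K,M[:3,:3],M[:3,3]
    return K,np.array(c['R']),np.array(c['t'])
def pix2w(C,u,v,z):
    K,R,t=C; d=R.T@np.linalg.inv(K)@[u,v,1]; o=-R.T@t
    return o+d*(z-o[2])/d[2]
def w2pix(C,X):
    K,R,t=C; p=K@(R@np.asarray(X,float)+t); return p[:2]/p[2]
E
python3 - <<'E'
from h import *
for cn in ('top','scene'):
    im=get_image(cn); C=cam(cn)
    for n,z in [('plug0_c',137-7),('slim0_c',125),('ring_l_c',18),('ring_m_c',18),('ring_s_c',18),('keeper_pin',125),('dial',60),('rack_top',82),('post_foot',10),('slot0',100)]:
        try: r=spot_in(n,cn)
        except Exception as e: print(n,e); continue
        for d in r:
            e=d['extent']; print(cn,n,round(d['score'],2),np.round(e,1),np.round(pix2w(C,e[0],e[1],z)[:2],1))
E
python3 - <<'E'
from h import *
im=get_image('top')[:,:,::-1]
a=cv2.resize(im[200:350,90:270],None,fx=4,fy=4,interpolation=cv2.INTER_CUBIC)
b=cv2.resize(im[180:310,430:580],None,fx=5,fy=4.5*0+5,interpolation=cv2.INTER_CUBIC)[:600]
cv2.imwrite('pics/ra.png',a);cv2.imwrite('pics/rb.png',b)
E
```

```text
top plug0_c 0.67 [147.4 294.5  19.8  24. ] [451.3 387.2]
top slim0_c 0.56 [265.4 191.3  30.1  37.3] [661.  161.6]
top slim0_c 0.51 [227.3 242.4  14.3  10.9] [555.9 235.2]
top slim0_c 0.35 [363.2 195.2  47.1  44.5] [652.7 -35.6]
top ring_l_c 0.97 [322.4 302.3  29.1  29.6] [447.4  47.4]
top ring_m_c 0.98 [402.1 251.2  30.2  28.4] [ 557.5 -123.5]
top ring_m_c 0.91 [441.9 293.9  25.1  25.7] [ 465.7 -205.7]
top ring_m_c 0.76 [292.  252.2  24.   23.1] [555.1 113.2]
top ring_m_c 0.69 [352.3 259.   26.6  25. ] [540.4 -16.5]
top ring_m_c 0.51 [133.8 305.1  21.1  18.4] [440.6 448.5]
top ring_m_c 0.44 [223.7 243.6  17.6  17. ] [573.9 261.3]
top ring_s_c 0.58 [371.8 304.9  19.7  20.9] [442.1 -57.1]
top keeper_pin 0.64 [486.8 262.5  79.6  64.7] [ 516.  -276.6]
top dial 0.78 [266.4 188.6  32.   42.7] [685.1 166.8]
top dial 0.41 [371.2 304.5  20.5  20.2] [439.1 -53.2]
top dial 0.15 [233.6 257.6  14.1  15.9] [536.2 232.2]
top rack_top 0.55 [186.  276.  133.6 121.7] [494.4 324.7]
top post_foot 0.68 [363.2 196.9  44.7  47.3] [680.2 -41.5]
top post_foot 0.21 [134.2 303.9  20.9  16.4] [443.9 450.3]
top 
[... 369 characters left out ...]
366.2 236.4  25.3  29.3] [444.4  49.4]
scene ring_m_c 0.86 [303.9 172.4  23.1  16.4] [ 472.7 -190.1]
scene ring_m_c 0.83 [317.7 237.1  23.8  25.2] [541.3  -7.3]
scene ring_m_c 0.59 [342.6 283.6  21.5  28.2] [555.7 122.3]
scene ring_s_c 0.68 [342.9 206.7  19.4  20. ] [445.3 -49.3]
scene ring_s_c 0.51 [435.2 340.6  19.6  29.2] [463.7 327. ]
scene keeper_pin 0.52 [267.5 133.1  19.7  56. ] [ 527.2 -260.1]
scene dial 0.61 [301.  330.5  37.3  45.8] [691.6 181.1]
scene rack_top 0.79 [431.  351.1 154.8 114.2] [507.8 348.2]
scene rack_top 0.56 [377.9 317.6  16.9  21. ] [554.5 243. ]
scene post_foot 0.87 [259.8 256.9  49.1  43.9] [678.5 -34.8]
scene slot0 0.55 [242.6 140.8  67.5  87.1] [ 581.4 -292. ]
```

View pics/ra.png

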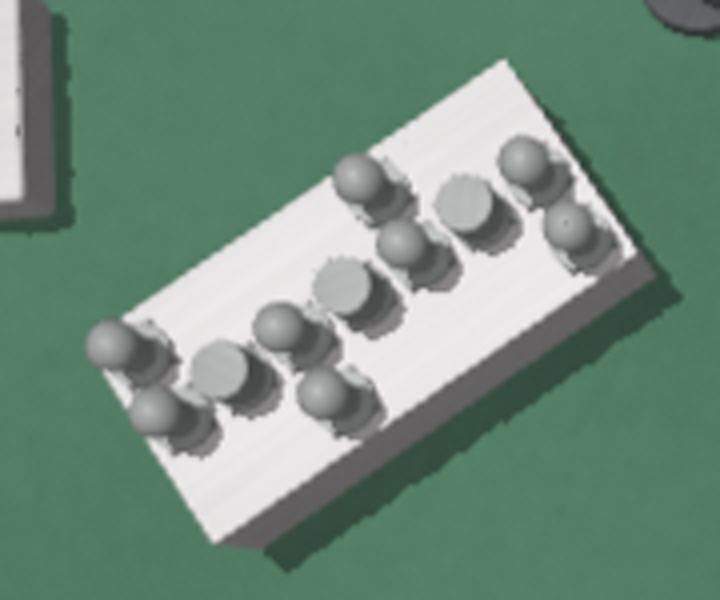

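View pics/rb.png

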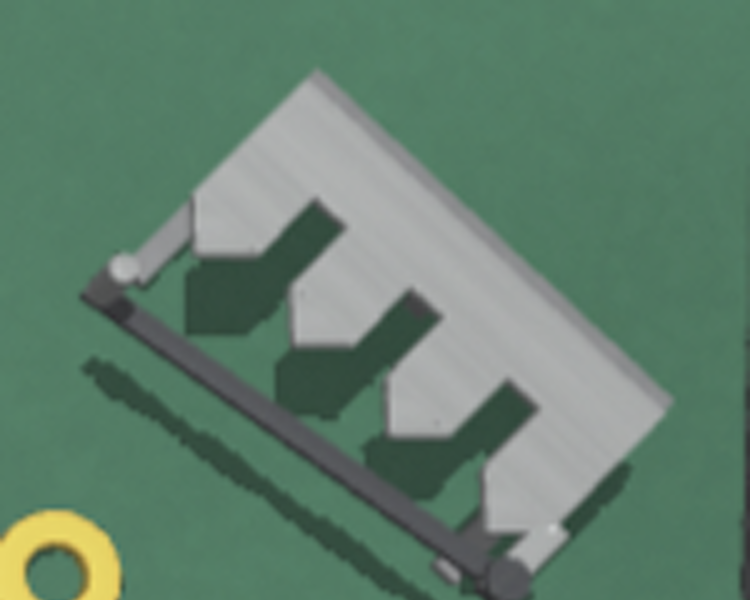

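Run:
```python
from h import *
C=cam('top')
P=lambda x,y,z,k=4,o=(90,200): pix2w(C,x/k+o[0]-.5+.5/k,y/k+o[1]-.5+.5/k,z)[:2]
for c in [(505,60),(640,250),(213,545),(105,335)]: print('rack',P(*c,82).round(1))
for c in [(222,372),(344,288),(467,204)]: print('stout',P(*c,137).round(1) , P(*c,136).round(1))
Q=lambda x,y,z:P(x,y,z,5,(430,180))
for c in [(331,213),(426,304),(523,394)]: print('slotback',Q(*c,100).round(1))
for c in [(318,70),(672,402),(194,195),(548,527)]: print('rail corner',Q(*c,100).round(1))
print('pin top',Q(124,267,150).round(1),'hinge',Q(510,578,125).round(1))
print(np.round(pix2w(C,365,187,70),1), pix2w(C,363.2,197,10).round(1))
```

```text
rack [622.9 268.3]
rack [523.1 195.5]
rack [373.4 405.9]
rack [479.  467.4]
stout [454.2 389.8] [454.3 390.1]
stout [495.4 332.4] [495.6 332.6]
stout [537.1 273.8] [537.3 274. ]
slotback [ 602.7 -305. ]
slotback [ 565.1 -341.3]
slotback [ 528.4 -377.9]
rail corner [ 662.7 -302.7]
rail corner [ 525.2 -437.1]
rail corner [ 610.2 -250. ]
rail corner [ 474.9 -384.5]
pin top [ 569.9 -210.4] hinge [ 451.9 -360.2]
[685.6 -42.4  70. ] [680.  -41.5  10. ]
```

Run:
```python
from h import *
goto([545,-300,270],[180,0,-45.5])
o=get_obs(); im=get_image('wrist'); print(o['t'],o['tcp_pos'],o['ee_rot'],o['joint_pos'].round(1))
np.savez('w1.npz',im=im,p=o['tcp_pos'],r=o['ee_rot'])
cv2.imwrite('pics/w1.png',im[:,:,::-1])
C=cam('wrist',o)
for z in (100,): print(w2pix(C,[521,-371,100]), w2pix(C,[569.9,-210.4,150]),w2pix(C,[451.9,-360.2,125]))
```

```text
2.95 [ 544.36836229 -300.9919774   269.79379019] [ 1.79964173e+02  8.33613456e-03 -4.55843987e+01] [-35.4  10.5  90.6  -0.   79.   10.2]
[357.63975595 281.64811231] [252.49349618 117.23346008] [297.33878079 335.018299  ]
```

View pics/w1.png

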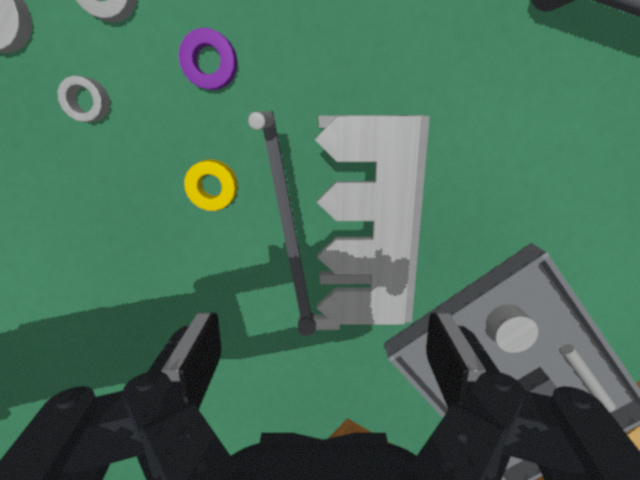

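Run:
```python
from h import *
d=np.load('w1.npz'); im=d['im'][:,:,::-1]
cv2.imwrite('pics/w1c.png',cv2.resize(im[95:345,235:445],None,fx=3,fy=2.4*0+3,interpolation=cv2.INTER_CUBIC)[:600*2][::1])
a=cv2.resize(im[100:240,240:440],None,fx=4,fy=4,interpolation=cv2.INTER_CUBIC);b=cv2.resize(im[205:345,240:440],None,fx=4,fy=4,interpolation=cv2.INTER_CUBIC)
cv2.imwrite('pics/w1a.png',a);cv2.imwrite('pics/w1b.png',b)
```

```text
(no output)
```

View pics/w1a.png

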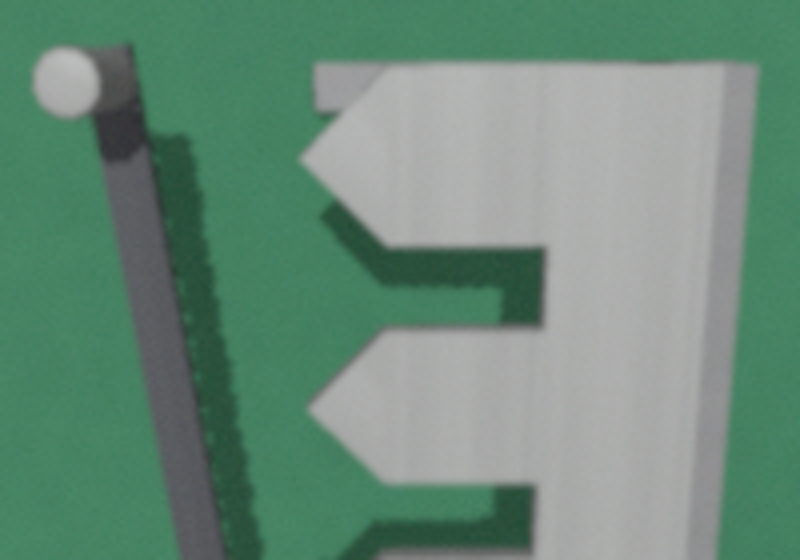

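View pics/w1b.png

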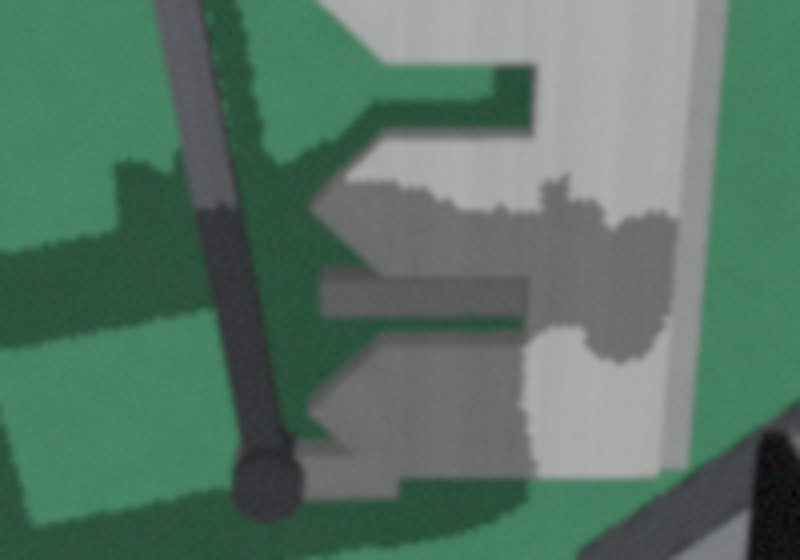

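```bash
cat >> h.py <<'E'
def wcam(f):
    d=np.load(f); return cam('wrist',dict(tcp_pos=d['p'],ee_rot=d['r'])),d['im']
E
python3 - <<'E'
from h import *
C,im=wcam('w1.npz')
c=lambda u,v,z:pix2w(C,u-.4,v-.4,z)[:2]
S=[c(371.3,282.75,100),c(373.75,230.1,100),c(376.3,172.1,100)]
for s in S: print(s.round(1))
print([np.linalg.norm(S[i+1]-S[i]).round(1) for i in (0,1)])
d=S[2]-S[0]; print('y ang',np.degrees(np.arctan2(d[1],d[0])))
b=[c(240+722/4,100+64/4,100),c(240+663/4,205+470/4,100)]; d=b[0]-b[1]; print(b,'back ang',np.degrees(np.arctan2(d[1],d[0])),np.linalg.norm(d))
pin=c(240+67/4,100+82/4,150); print('pin',pin)
for z in (100,110,125,150): h=c(240+268/4,205+485/4,z); print('hinge',z,h,np.linalg.norm(pin-h))
print('camera',-C[1].T@C[2])
E
```

```text
[ 529.2 -380.4]
[ 566.4 -344. ]
[ 603.1 -307.7]
[np.float64(52.0), np.float64(51.6)]
y ang 44.54769132005769
[array([ 658.81364025, -300.14788262]), array([ 523.45279179, -436.04626875])] back ang 45.113539359055046 191.80962085132492
pin [ 570.33415338 -213.48671966]
hinge 100 [ 452.55513716 -369.78453714] 195.7061685547481
hinge 110 [ 457.46978352 -365.70239149] 189.4940018466964
hinge 125 [ 464.84175305 -359.57917302] 180.19892190633124
hinge 150 [ 477.12836894 -349.3738089 ] 164.78051849548666
camera [ 605.67910723 -242.59850934  411.56660926]
```

Run:
```python
from h import *
C=cam('top')
print(pix2w(C,430+510/5-.4,180+578/5-.4,103), pix2w(C,430+124/5-.4,180+267/5-.4,150))
goto([560,-305,270],[180,0,44.5])
wait(0.2)
o=get_obs(); im=get_image('wrist'); print(o['t'],o['tcp_pos'],o['ee_rot'])
np.savez('w2.npz',im=im,p=o['tcp_pos'],r=o['ee_rot'])
cv2.imwrite('pics/w2.png',im[:,:,::-1])
```

```text
[ 454.22568433 -367.27997299  103.        ] [ 569.91288743 -210.43592531  150.        ]
4.5917 [ 559.92374432 -305.04352167  270.00448483] [-1.79998823e+02 -6.36573104e-05  4.44801826e+01]
```

View pics/w2.png

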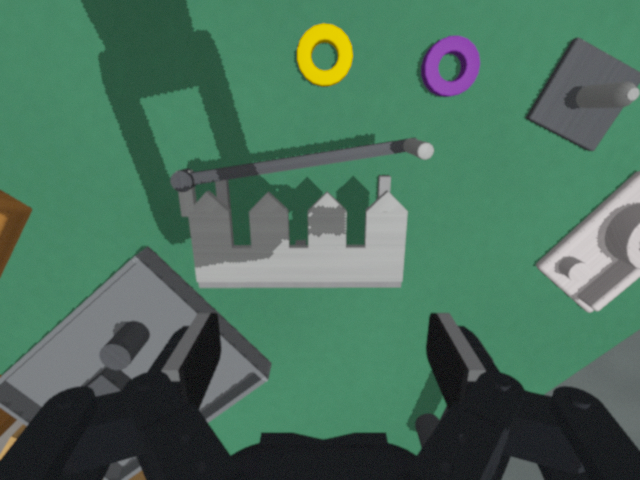

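Run:
```python
from h import *
im=np.load('w2.npz')['im'][:,:,::-1]
cv2.imwrite('pics/w2a.png',cv2.resize(im[130:300,165:315],None,fx=3.5,fy=3.5,interpolation=cv2.INTER_CUBIC));cv2.imwrite('pics/w2b.png',cv2.resize(im[130:300,290:440],None,fx=3.5,fy=3.5,interpolation=cv2.INTER_CUBIC))
```

```text
(no output)
```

View pics/w2a.png

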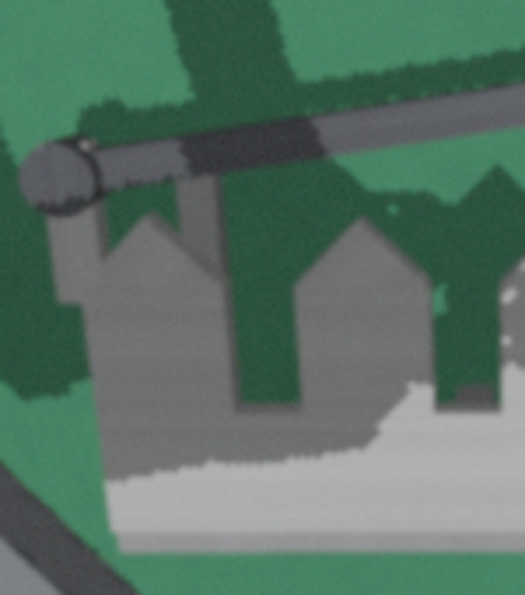

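View pics/w2b.png

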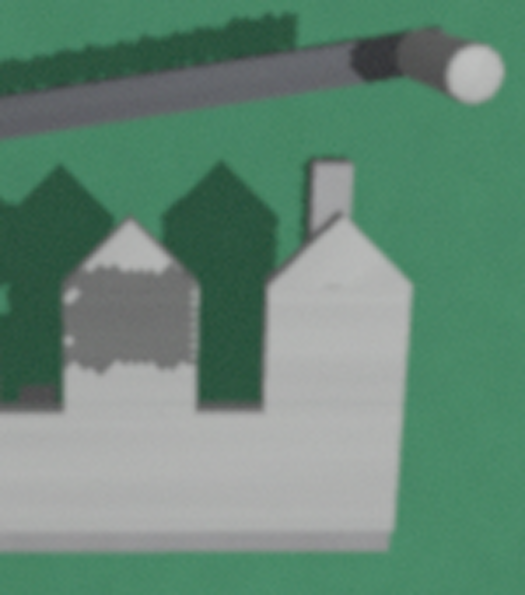

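Run:
```python
from h import *
C,im=wcam('w2.npz')
c=lambda u,v,z:pix2w(C,u-.4,v-.4,z)[:2]
S=[c(241,247.7,100),c(298.6,247.6,100),c(356.4,247.4,100)]
for s in S: print(s.round(1))
d=S[2]-S[0]; print('y ang',np.degrees(np.arctan2(d[1],d[0])),np.linalg.norm(d))
pin=c(290+474/3.5,130+73/3.5,150); print('pin',pin)
for z in (100,103): h=c(165+60/3.5,130+180/3.5,z); print('hinge',z,h,np.linalg.norm(pin-h))
b=[c(290+392/3.5,130+531/3.5,100),c(165+117/3.5,130+533/3.5,100)];d=b[0]-b[1];print(b,np.degrees(np.arctan2(d[1],d[0])),np.linalg.norm(d))
```

```text
[ 528.4 -380.8]
[ 565.8 -344. ]
[ 603.2 -307. ]
y ang 44.65526664713412 105.12356544421455
pin [ 569.32054371 -213.36566789]
hinge 100 [ 453.27211893 -369.84125775] 194.81233819934374
hinge 103 [ 453.73246622 -368.64544061] 193.57792093223307
[array([ 658.72114476, -300.72092232]), array([ 522.34281745, -435.56320794])] 44.67551225753507 191.78501023695324
```

```bash
cat >> h.py <<'E'
RY=-45.35
xh=np.array([np.cos(np.radians(RY)),np.sin(np.radians(RY))]); yh=np.array([-xh[1],xh[0]])
SL=[np.array([559.1,-336.9])+k*52*yh for k in(-1,0,1)]
HG=np.array([454.0,-368.6])
def pin(q): return HG+194*(-np.sin(q)*xh+np.cos(q)*yh)
def st(tag=''):
    o=get_obs(); print(tag,round(o['t'],2),o['tcp_pos'].round(1),o['ee_rot'].round(1),'F',o['wrist_force'].round(1),'w',round(o['grip_width'],1)); return o
def yawq(q): return RY+np.degrees(q)
E
python3 - <<'E'
from h import *
q0=.15
print(pin(q0))
grip(50,30)
goto([*pin(q0),180],[180,0,yawq(q0)])
move_l([*pin(q0),110]); st('down')
grip(0,30); st('gripped')
qs=np.linspace(q0,1.37,8)[1:]
for q in qs:
    move_l([*pin(q),110],[180,0,yawq(q)],speed=120); st(round(q,2))
E
```

```text
[ 570.09025446 -213.16817308]
down 7.08 [ 570.5 -213.5  110.4] [-180.    -0.   -36.8] F [-0.5  0.5 -0.4] w 49.8
gripped 7.51 [ 571.  -213.6  111.5] [-1.80e+02 -1.00e-01 -3.68e+01] F [-0.1  1.   4.3] w 10.9
0.32 7.94 [ 542.2 -195.3  111.5] [-1.80e+02 -1.00e-01 -2.68e+01] F [0.5 0.9 5.7] w 11.1
0.5 8.38 [ 511.  -182.5  111.4] [-1.799e+02 -1.000e-01 -1.680e+01] F [0.9 2.2 5.9] w 11.3
0.67 8.81 [ 477.9 -175.2  111.4] [-1.799e+02 -1.000e-01 -6.800e+00] F [0.1 5.1 7. ] w 11.4
0.85 9.24 [ 443.8 -173.8  111.4] [-1.799e+02 -1.000e-01  3.100e+00] F [-0.8  5.4  9.4] w 11.1
1.02 9.68 [ 410.  -178.5  111.4] [-1.798e+02 -1.000e-01  1.310e+01] F [-1.9  7.  10.8] w 11.4
1.2 10.11 [ 377.4 -189.   111.3] [-179.8   -0.    23.1] F [-3.1  7.5 12.5] w 10.8
1.37 10.54 [ 347.2 -205.1  111.3] [-179.8   -0.    33.1] F [-4.8  7.4 14.4] w 11.0
```

Run:
```python
from h import *
grip(45); st()
p=get_obs()['tcp_pos']; move_l([p[0],p[1],190]); st()
# go look over the rack
goto([500,333,255],[180,0,35.5]); wait(.25)
o=st(); im=get_image('wrist'); np.savez('w3.npz',im=im,p=o['tcp_pos'],r=o['ee_rot']); cv2.imwrite('pics/w3.png',im[:,:,::-1])
im=get_image('top'); cv2.imwrite('pics/top1.png',im[:,:,::-1])
```

```text
10.97 [ 347.7 -206.1  109.6] [-180.     0.    33.1] F [ 1.2 -0.3  0.4] w 44.6
 11.65 [ 347.3 -205.7  189.3] [-179.9    0.    33.1] F [ 0.2 -0.2 -1.5] w 45.0
 13.93 [500.3 332.3 255.1] [180.   -0.   35.4] F [ 0.1 -0.6 -0.2] w 45.0
```

View pics/w3.png

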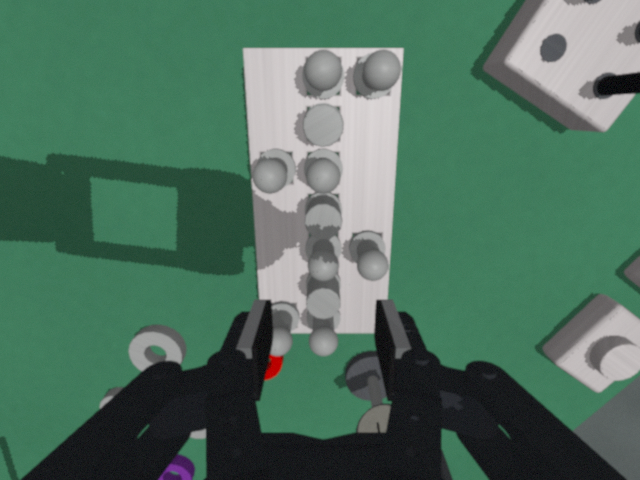

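View pics/top1.png

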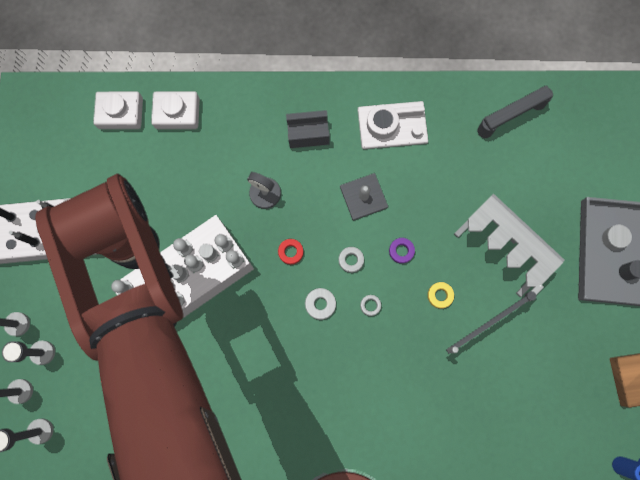

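Run:
```python
from h import *
C,im=wcam('w3.npz')
cv2.imwrite('pics/w3a.png',cv2.resize(im[90:340,255:395,::-1],None,fx=2.4*1.7,fy=2.4,interpolation=cv2.INTER_CUBIC))
cv2.imwrite('pics/w3a.png',cv2.resize(im[90:340,265:385,::-1],None,fx=4,fy=4,interpolation=cv2.INTER_CUBIC)[:, :])
a=cv2.resize(im[95:235,265:385,::-1],None,fx=4,fy=4,interpolation=cv2.INTER_CUBIC);b=cv2.resize(im[200:340,265:385,::-1],None,fx=4,fy=4,interpolation=cv2.INTER_CUBIC)[:560]
cv2.imwrite('pics/w3a.png',np.hstack([a,b])[:,:800*2][:, :960])
x=np.hstack([a[:,40:440],b[:,40:440]]); cv2.imwrite('pics/w3a.png',x)
```

```text
(no output)
```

View pics/w3a.png

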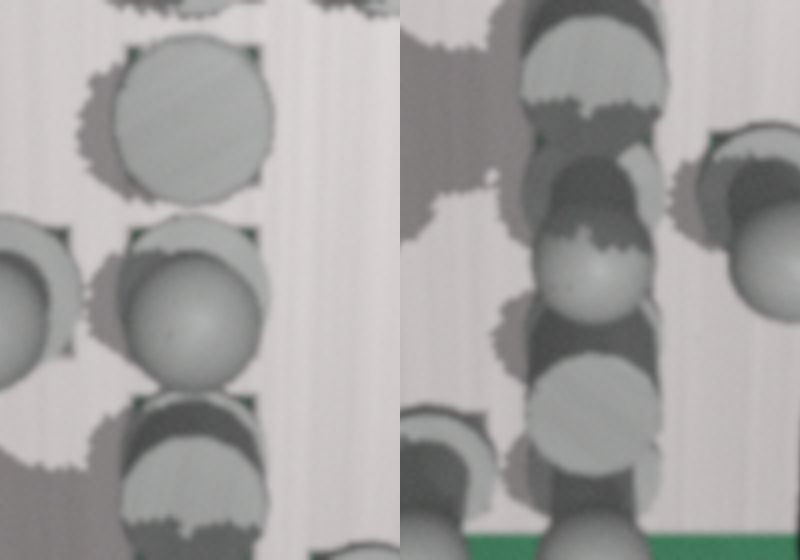

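Run:
```python
from h import *
C,im=wcam('w3.npz')
c=lambda u,v,z:pix2w(C,u-.4,v-.4,z)[:2]
A=c(265+(194.5+40)/4,95+121/4,124);B=c(265+(593.5-360)/4,200+83/4,124);D=c(265+(594.5-360)/4,200+413.5/4,124)
print(A,B,D,np.linalg.norm(A-B),np.linalg.norm(D-B)); d=A-D; print(np.degrees(np.arctan2(d[1],d[0])))
for u,v in [(244,48),(404,48),(388,333),(262,333)]: print(c(u,v,82))
T=cam('top')
for x,y in [(222,372),(344,288),(467,204)]: print('top',pix2w(T,x/4+90-.4,y/4+200-.4,124)[:2])
```

```text
[456.47032665 393.74248562] [497.37126061 335.93493185] [539.4734581  277.10952585] 70.81383814081325 72.33963936964058
125.43797569563137
[374.12165642 403.44518981]
[474.74796894 475.04709395]
[624.90934772 268.294754  ]
[522.05325857 195.08171974]
top [455.6959441 393.7595346]
top [497.35123859 335.73013689]
top [539.4956282  276.52214956]
```

```bash
cat >> h.py <<'E'
RK=35.5
PL={'A':(455.7,394.1),'B':(497.5,335.6),'D':(539.4,276.9)}
def pick(k,zg=91):
    grip(58,60)
    goto([*PL[k],165],[180,0,RK]); move_l([*PL[k],zg],speed=150); st('at')
    grip(20,60); o=st('grip'); g=o['tcp_pos'][2]
    move_l([*PL[k],226],speed=180); st('lift'); return g
def pose(s,dx,z): return [*(SL[s]+dx*xh),z]
def place_in(s,g):
    goto(pose(s,-70,230),[180,0,RY])
    off=g-68
    move_l(pose(s,-70,off+95),speed=180); st('pre')
    move_l(pose(s,-30,off+95),speed=100); st('mid')
    move_l(pose(s,0,off+95),speed=60); st('in')
    move_l(pose(s,0,off+85.5),speed=50); st('low')
E
python3 - <<'E'
from h import *
g=pick('D'); print(g)
goto(pose(0,-70,230),[180,0,RY]); wait(.1); st()
im=get_image('wrist'); cv2.imwrite('pics/w4.png',im[:,:,::-1]); print(get_obs()['t'])
open('g','w').write(str(g))
E
```

```text
at 15.48 [540.3 277.9  92.6] [180.   -0.2  35.5] F [-0.3 -0.1  0.8] w 58.0
grip 15.85 [540.7 277.4  93.1] [180.   -0.2  35.5] F [-1.5  0.4  6.2] w 28.5
lift 16.75 [538.2 276.4 224. ] [-179.9    0.2   35.5] F [-1.1  0.2 -3.3] w 28.1
93.1339954704407
 19.02 [ 473.5 -322.8  230. ] [-180.     0.   -45.3] F [-0.4  0.5 -1.7] w 28.6
19.0667
```

View pics/w4.png

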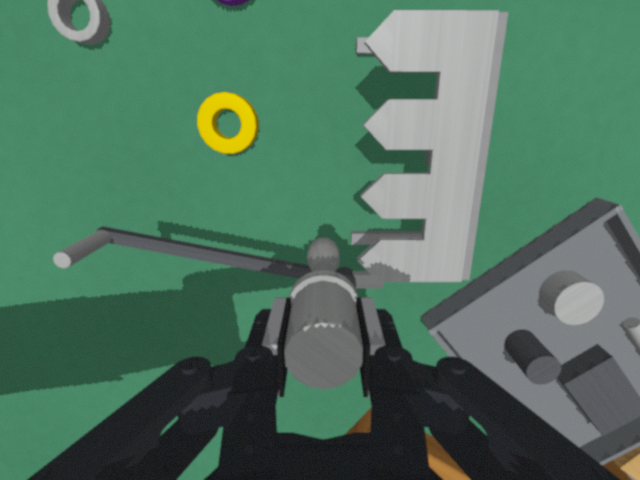

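Run:
```python
from h import *
off=92.2-68
s=0
move_l(pose(s,-70,off+95),speed=180); wait(.15); st('pre')
move_l(pose(s,-30,off+95),speed=100); st('mid')
move_l(pose(s,0,off+95),speed=60); wait(.15);st('in')
for h in (89,87,86,85):
    move_l(pose(s,0,off+h),speed=40); wait(.1); o=st(h)
    if o['wrist_force'][2]>6: break
im=get_image('wrist'); cv2.imwrite('pics/w5.png',im[:,:,::-1])
```

```text
pre 19.98 [ 474.2 -324.7  121.3] [-180.    -0.2  -45.3] F [ 0.7  0.7 -3.1] w 28.5
mid 20.53 [ 500.8 -352.   119.2] [180.    0.  -45.4] F [ 0.1  0.7 -2.5] w 28.8
in 21.33 [ 521.8 -373.1  118.9] [180.    0.  -45.3] F [-0.5  0.5 -2.7] w 28.5
89 21.73 [ 522.  -373.3  113. ] [-180.     0.   -45.3] F [ 0.2  0.8 -0.9] w 28.6
87 22.08 [ 522.2 -373.5  111.3] [180.   -0.  -45.3] F [ 0.1  0.5 -1.6] w 28.4
86 22.43 [ 522.2 -373.5  111.2] [180.   -0.  -45.3] F [-2.4  2.   5.8] w 28.3
85 22.78 [ 522.2 -373.5  111.1] [180.    0.  -45.3] F [-4.4  2.9  8.5] w 28.2
```

View pics/w5.png

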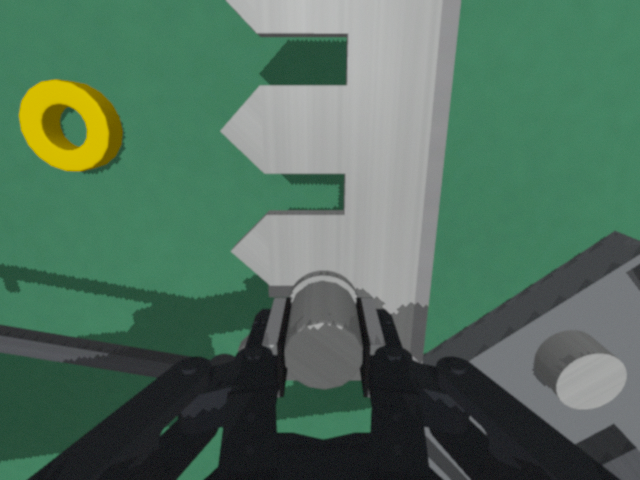

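Run:
```python
from h import *
grip(52); wait(.1); st()
move_l(pose(0,0,190),speed=200)
im=get_image('wrist'); cv2.imwrite('pics/w6.png',im[:,:,::-1]);
PLk='B'
grip(58,60)
goto([*PL['B'],165],[180,0,RK]); move_l([*PL['B'],91],speed=150); wait(.2); st('at')
im=get_image('wrist'); cv2.imwrite('pics/w7.png',im[:,:,::-1]);
grip(20,60); wait(.15); o=st('grip')
move_l([*PL['B'],226],speed=180); st('lift')
open('g','w').write(str(o['tcp_pos'][2]))
```

```text
23.28 [ 522.  -373.4  108.8] [180.    0.  -45.4] F [-0.   0.3 -0.1] w 52.0
at 27.48 [498.7 336.2  92.7] [180.   -0.2  35.5] F [ 0.5 -0.9  0.6] w 57.9
grip 28.04 [497.9 335.8  91.8] [180.   -0.   35.5] F [-1.6  0.   5.7] w 28.8
lift 28.94 [496.4 335.  224. ] [-180.     0.2   35.5] F [-0.1 -0.1 -2.3] w 28.5
```

View pics/w6.png

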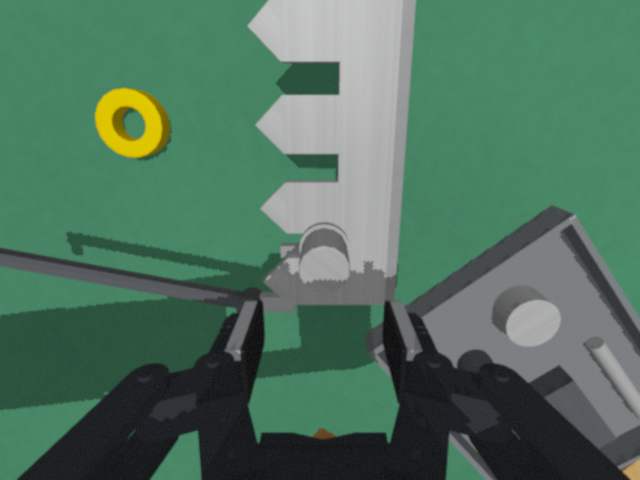

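View pics/w7.png

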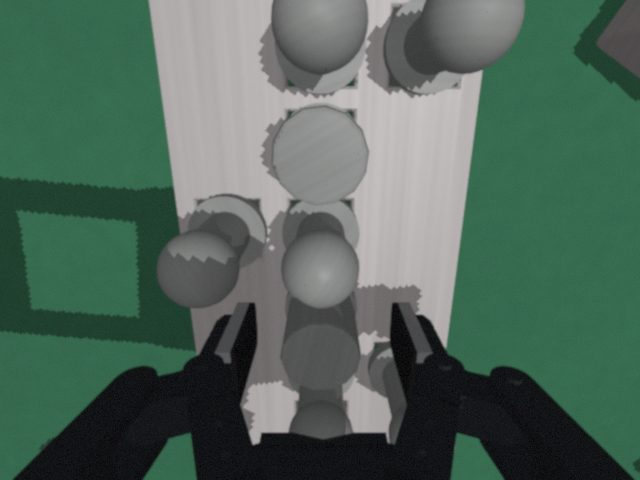

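```bash
cat >> h.py <<'E'
def place2(s,g):
    off=g-68
    goto(pose(s,-70,230),[180,0,RY])
    move_l(pose(s,-70,off+95),speed=180); wait(.15); st('pre')
    move_l(pose(s,-30,off+95),speed=100); st('mid')
    move_l(pose(s,.5,off+95),speed=60); wait(.15);st('in')
    for h in (89,87.5,86.5,85.5,84.5,83.5):
        move_l(pose(s,.5,off+h),speed=40); wait(.1); o=st(h)
        if o['wrist_force'][2]>3: break
    return o
E
python3 - <<'E'
from h import *
g=float(open('g').read())
o=place2(1,g)
if o['wrist_force'][2]>3:
    grip(52); wait(.1); st(); move_l(pose(1,0,190),speed=200)
    im=get_image('wrist'); cv2.imwrite('pics/w8.png',im[:,:,::-1])
E
```

```text
pre 32.08 [ 511.4 -288.1  121. ] [-180.    -0.2  -45.3] F [-0.1  0.4 -1.6] w 28.5
mid 32.63 [ 537.9 -315.5  118.8] [-180.     0.   -45.4] F [-1.3 -0.  -2.1] w 28.2
in 33.44 [ 559.1 -336.9  118.5] [180.    0.  -45.3] F [-0.1 -0.6 -2.2] w 28.6
89 33.84 [ 559.3 -337.1  112.6] [180.    0.  -45.3] F [-0.4  0.  -2.5] w 28.5
87.5 34.19 [ 559.5 -337.3  111.3] [-180.    -0.   -45.3] F [-0.  -0.7 -2.8] w 28.4
86.5 34.54 [ 559.4 -337.3  110.2] [180.    0.  -45.4] F [-0.4  1.2 -2.4] w 28.6
85.5 34.89 [ 559.7 -337.4  109.8] [-180.    -0.   -45.4] F [-0.7  0.2  1.4] w 28.5
84.5 35.24 [ 559.7 -337.4  109.8] [180.   -0.  -45.3] F [-1.8  1.8  6.8] w 28.2
 35.69 [ 559.4 -337.2  107.9] [180.    0.  -45.4] F [0.6 0.2 0.6] w 51.7
```

View pics/w8.png

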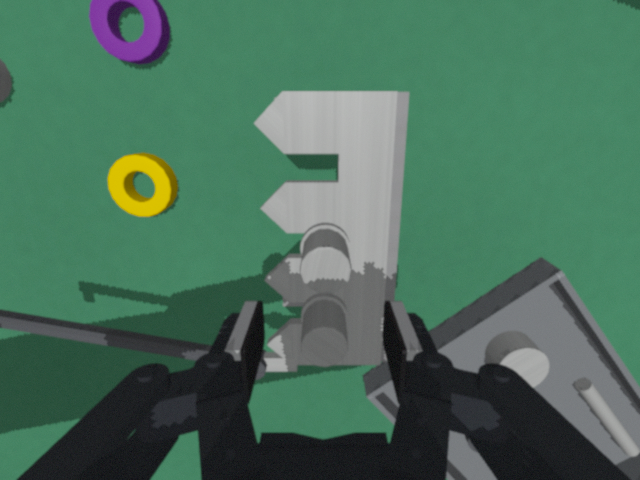

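Two hang in slots 0 and 1 (heads near (325,265), (325,330)). Third gauge.

Run:
```python
from h import *
grip(58,60)
goto([*PL['A'],165],[180,0,RK]); move_l([*PL['A'],91],speed=150); wait(.2); st('at')
im=get_image('wrist'); cv2.imwrite('pics/w9.png',im[:,:,::-1])
grip(20,60); wait(.15); o=st('grip'); g=o['tcp_pos'][2]
move_l([*PL['A'],226],speed=180); st('lift')
o=place2(2,g)
if o['wrist_force'][2]>3:
    grip(52); wait(.1); st(); move_l(pose(2,0,200),speed=200)
    wait(.1);o=st();im=get_image('wrist'); np.savez('w10.npz',im=im,p=o['tcp_pos'],r=o['ee_rot']);cv2.imwrite('pics/w10.png',im[:,:,::-1])
```

```text
at 39.98 [456.8 394.9  92.7] [180.   -0.2  35.5] F [1.5 0.4 0.2] w 58.1
grip 40.55 [456.  394.4  91.7] [-180.    -0.    35.5] F [-0.4 -0.1  5.3] w 28.8
lift 41.45 [454.6 393.3 223.9] [-180.     0.2   35.5] F [-0.6 -0.6 -2.4] w 28.9
pre 44.68 [ 548.4 -251.4  121. ] [-179.9   -0.2  -45.3] F [ 0.3  0.1 -1.7] w 28.4
mid 45.23 [ 574.8 -279.   118.8] [-180.     0.   -45.4] F [ 0.7  0.4 -2. ] w 28.5
in 46.04 [ 596.1 -300.4  118.5] [180.    0.  -45.3] F [-0.6 -0.8 -1.4] w 28.3
89 46.44 [ 596.3 -300.6  112.5] [180.    0.  -45.3] F [ 0.8 -0.4 -2.8] w 28.7
87.5 46.79 [ 596.5 -300.7  111.3] [-180.    -0.   -45.4] F [ 0.8 -0.  -2.1] w 28.5
86.5 47.14 [ 596.4 -300.7  110.2] [180.    0.  -45.4] F [ 0.  -0.  -1.5] w 28.3
85.5 47.49 [ 596.7 -300.9  109.8] [-180.    -0.   -45.3] F [-0.4 -0.3  1.5] w 28.6
84.5 47.84 [ 596.7 -300.8  109.8] [-180.    -0.   -45.3] F [-1.7  1.7  5.2] w 28.9
 48.29 [ 596.4 -300.7  107.9] [180.    0.  -45.3] F [ 0.1  0.2 -0.9] w 51.8
 49.0 [ 594.7 -299.4  197.2] [179.9   0.3 -45.3] F [-0.8  0.3 -0.7] w 51.8
```

View pics/w10.png

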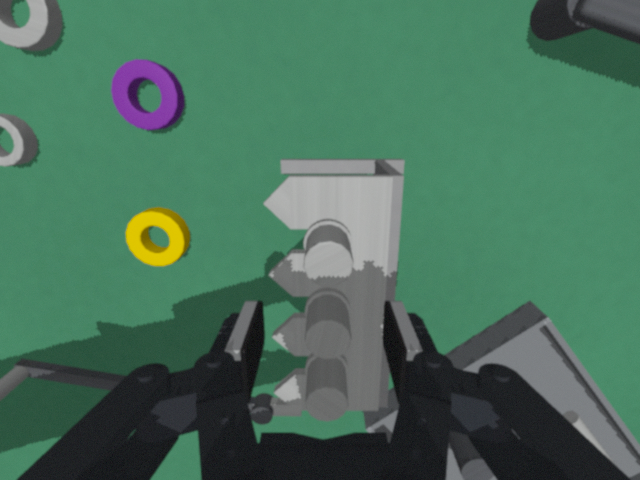

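Run:
```python
from h import *
grip(85)
goto([560,-10,300],[180,0,-90]); wait(.3)
o=st(); im=get_image('wrist'); np.savez('w11.npz',im=im,p=o['tcp_pos'],r=o['ee_rot']); cv2.imwrite('pics/w11.png',im[:,:,::-1])
C=cam('wrist',o)
for n in ('ring_l_c','ring_m_c','ring_s_c','post_foot'):
    for d in spot_in(n,'wrist'):
        e=d['extent']; print(n,round(d['score'],2),np.round(e,1),pix2w(C,e[0]-.4,e[1]-.4,14)[:2].round(1))
im=get_image('top'); cv2.imwrite('pics/top2.png',im[:,:,::-1])
```

```text
50.97 [560.  -10.7 299.5] [180.    0.  -90.1] F [0.9 0.2 0.2] w 84.8
ring_l_c 0.66 [276.5 276.9  49.8  48.7] [446.8  48.7]
ring_m_c 0.91 [478.3 260.6  43.   43.8] [ 469.1 -207.4]
ring_m_c 0.9 [417.9 190.2  49.1  50.7] [ 559.2 -123.5]
ring_m_c 0.85 [326.8 205.1  45.4  45.1] [541.2 -15.7]
ring_m_c 0.58 [216.4 191.9  46.2  44. ] [557.4 115.1]
ring_s_c 0.91 [359.7 275.7  35.   33.8] [448.4 -58.1]
ring_s_c 0.58 [570.9 230.5 133.  294.2] [ 509.  -315.6]
ring_s_c 0.39 [ 51.6 208.8  68.7  37.3] [537.  315.5]
post_foot 0.63 [350.9  72.1  98.5 104.6] [686.8 -41.2]
```

View pics/w11.png

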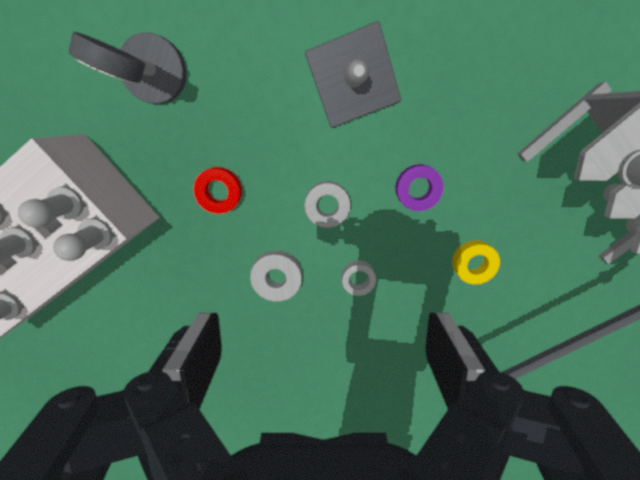

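View pics/top2.png

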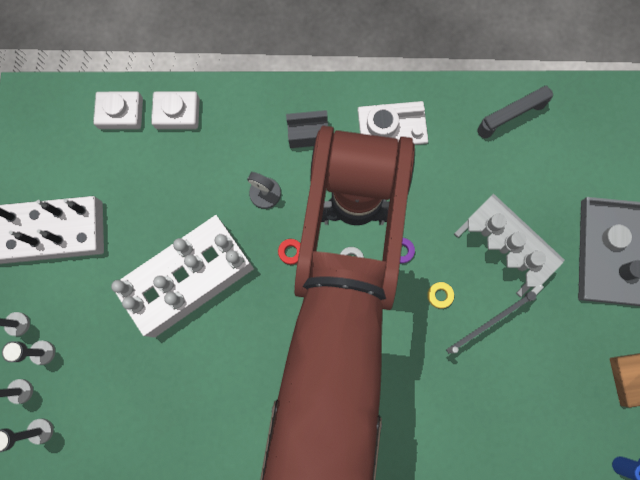

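Run:
```python
from h import *
C,im=wcam('w11.npz')
a=cv2.resize(im[15:135,295:415,::-1],None,fx=3.3,fy=3.3,interpolation=cv2.INTER_CUBIC); a=cv2.resize(im[15:135,295:415,::-1],(400,400),interpolation=cv2.INTER_CUBIC)
b=cv2.resize(im[180:310,245:385,::-1],None,fx=400/130,fy=400/130,interpolation=cv2.INTER_CUBIC)[:, :400*2]
b=cv2.resize(im[170:310,245:385,::-1],(400,400),interpolation=cv2.INTER_CUBIC)
cv2.imwrite('pics/w11a.png',np.hstack([a,b]))
```

```text
(no output)
```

View pics/w11a.png

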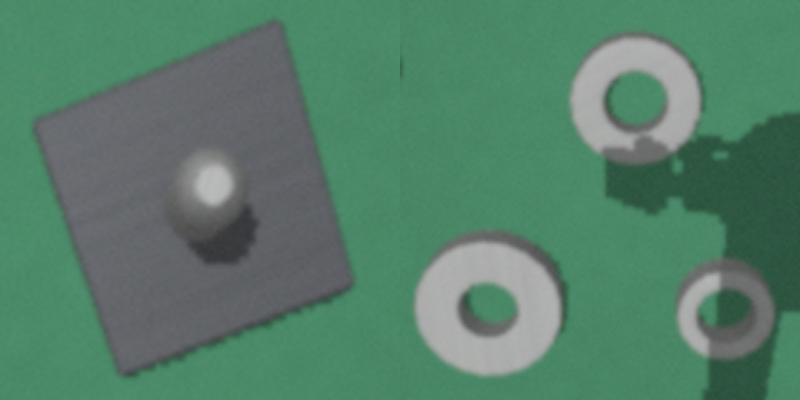

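Run:
```python
from h import *
C,im=wcam('w11.npz')
c=lambda x,y,z:pix2w(C,295+x*.3-.4,15+y*.3-.4,z)[:2]
print('tip',c(214,185,70)); 
q=[c(35,122,10),c(278,22,10),c(353,285,10),c(122,374,10)]; print(q,np.mean(q,0),[np.linalg.norm(q[i]-q[i-1]).round(1) for i in range(4)])
r=lambda x,y:pix2w(C,245+(x-400)*.35-.4,170+y*.35-.4,18)[:2]
print('M',r(636,99.5),'L',r(488,309),'S',r(726,313))
print('diam',r(571,99)-r(701,99),r(414,309)-r(562,309),r(677,313)-r(775,313))
T=cam('top'); print('top post',pix2w(T,363.2,196.9,10)[:2])
```

```text
tip [682.7214292  -44.97450282]
[array([707.02588606,   7.17927483]), array([734.82535048, -68.75766622]), array([658.49687948, -97.30519994]), array([630.39056298, -20.97922022])] [682.68466975 -44.96570289] [np.float64(81.6), np.float64(80.9), np.float64(81.5), np.float64(81.3)]
M [542.53686274 -16.61864403] L [446.8797825   49.12637116] S [444.81443497 -57.08467929]
diam [4.97185360e-02 5.40426537e+01] [6.34529622e-02 6.60061305e+01] [4.21154380e-02 4.37715312e+01]
top post [680.23425846 -41.52918594]
```

```bash
cat >> h.py <<'E'
PO=np.array([682.7,-45.0])
def ringloc(name,approx,yaw=0,zh=200,color=None):
    goto([*approx,zh],[180,0,yaw]); wait(.3)
    o=get_obs(); im=get_image('wrist'); C=cam('wrist',o)
    np.savez('ring.npz',im=im,p=o['tcp_pos'],r=o['ee_rot']); cv2.imwrite('pics/%s_%d.png'%(name,o['t']*10),im[:,:,::-1])
    R=[]
    for d in regions_of(name,'wrist'):
        m=d['region'].astype(np.uint8); rgb=im[m>0].mean(0) if m.any() else [0,0,0]
        e=d['extent']; p=pix2w(C,e[0],e[1],12)[:2]
        print(name,round(d['score'],2),np.round(e,1),p.round(1),'rgb',np.round(rgb)); R.append(p)
    return C,im,R
E
python3 - <<'E'
from h import *
C,im,R=ringloc('ring_l_c',(446.9,49.1))
st(); print(w2pix(C,[446.9,49.1,18]))
E
ls pics | grep ring
```

```text
ring_l_c 0.89 [321.  206.6  74.7  72.9] [445.9  50.6] rgb [161. 166. 163.]
 52.99 [447.1  49.  200.1] [180.  -0.  -0.] F [ 0.4 -0.3  0. ] w 85.3
[322.10878667 209.77328179]
ring_l_c_528.png
```

View pics/ring_l_c_528.png

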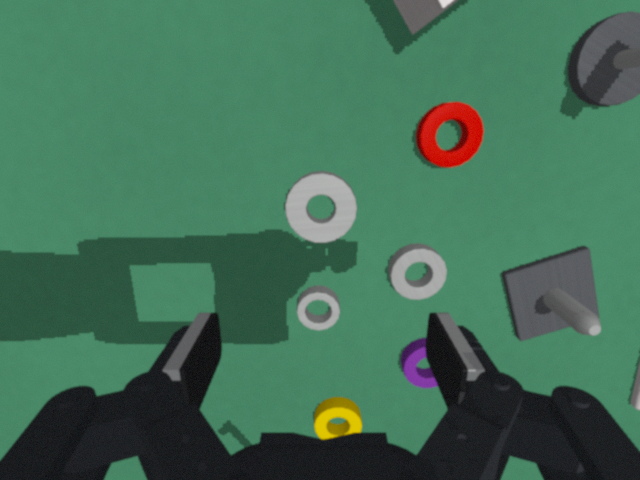

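Run:
```python
from h import *
p=(446.3,50.1)
move_l([*p,30],speed=180); move_l([*p,2],speed=50); wait(.25); st('at')
grip(50,60); wait(.2); st('grip')
im=get_image('wrist'); cv2.imwrite('pics/rl1.png',im[:,:,::-1])
```

```text
at 55.04 [446.6  50.1   2.3] [180.  -0.   0.] F [-0.4  0.2  0. ] w 85.4
grip 55.58 [446.   50.1   3.2] [-1.8e+02  1.0e-01 -0.0e+00] F [-4.5  0.2 11.9] w 63.5
```

View pics/rl1.png

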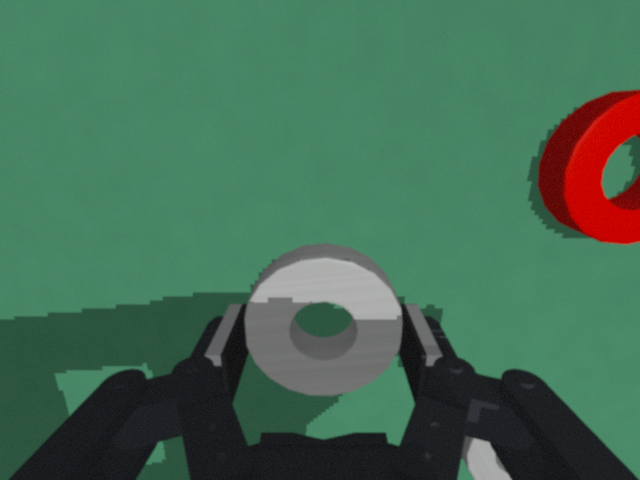

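Run:
```python
from h import *
o=get_obs(); C=cam('wrist',o)
a=pix2w(C,324.5,257,18.5);b=pix2w(C,324.5,396,18.5);print(a,b,(a+b)/2)
a=pix2w(C,246,326,18.5);b=pix2w(C,403,326,18.5);print(a,b,(a+b)/2)
p=o['tcp_pos']; z=p[2]; x,y=p[:2]
move_l([x,y,130],speed=180); st('lift')
goto([*PO,135],[180,0,0]); wait(.3); st()
im=get_image('wrist'); cv2.imwrite('pics/rl2.png',im[:,:,::-1])
```

```text
[447.19992478  83.12343989  18.5       ] [447.26886392  18.61401304  18.5       ] [447.23439435  50.86872646  18.5       ]
[415.83368734  53.39634861  18.5       ] [478.60104999  53.46239439  18.5       ] [447.21736867  53.4293715   18.5       ]
lift 56.49 [444.7  50.2 128.5] [-180.     0.2   -0. ] F [-0.2 -0.6 -3. ] w 63.2
 57.79 [682.2 -44.3 135.5] [-180.   -0.    0.] F [-0.2 -0.3 -2.5] w 63.1
```

View pics/rl2.png

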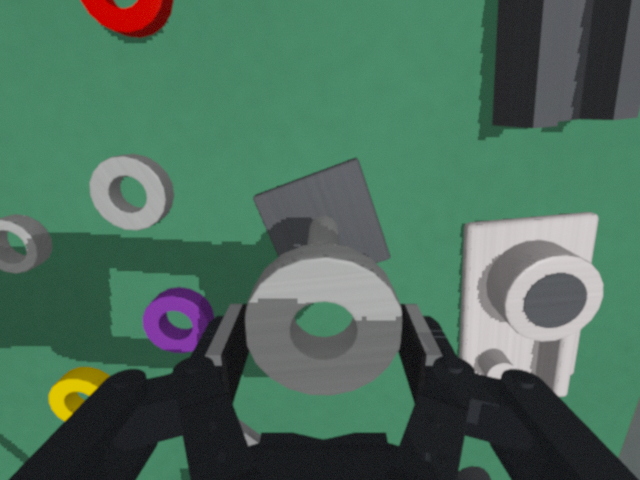

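Run:
```python
from h import *
x,y=PO+[0,-.7]
ok=True
for z in (80,70,60,45,30,18,14.5):
    move_l([x,y,z],speed=60); wait(.1); o=st(z)
    if abs(o['wrist_force'][2])>15 or np.linalg.norm(o['wrist_force'][:2])>12: ok=False;break
im=get_image('wrist'); cv2.imwrite('pics/rl3.png',im[:,:,::-1])
```

```text
80 59.01 [683.4 -45.8  80.9] [ 1.8e+02 -1.0e-01  0.0e+00] F [-0.1  0.2 -3.4] w 63.0
70 59.42 [682.5 -45.7  69.7] [-180.    0.   -0.] F [ 0.6  0.  -2.2] w 63.1
60 59.84 [682.6 -45.7  59.8] [-180.    0.    0.] F [-0.5  0.5 -2.7] w 63.5
45 60.34 [682.7 -45.7  44.9] [180.  -0.  -0.] F [ 0.8  0.8 -2.7] w 63.4
30 60.84 [682.8 -45.8  29.9] [180.  -0.  -0.] F [ 0.6 -0.8 -2.3] w 63.4
18 61.29 [682.7 -45.8  17.8] [180.   0.   0.] F [ 0.3 -1.1 -2.6] w 63.4
14.5 61.64 [682.7 -45.7  14.5] [180.  -0.  -0.] F [-0.   0.3 -2.9] w 63.1
```

View pics/rl3.png

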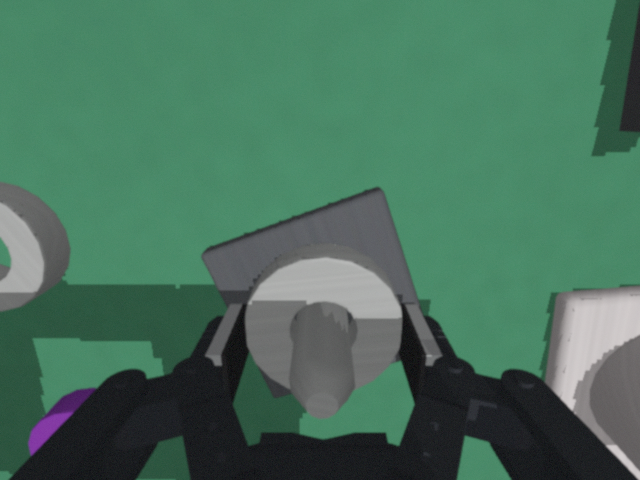

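Run:
```python
from h import *
x,y=PO+[0,-.7]
for z in (13.3,12.3):
    move_l([x,y,z],speed=30); wait(.1); o=st(z)
    if o['wrist_force'][2]>3: break
grip(82); wait(.1); st('open')
move_l([x,y,150],speed=200)
C,im,R=ringloc('ring_m_c',(542.0,-16.2))
st(); print(w2pix(C,[542.,-16.2,18]))
cv2.imwrite('pics/rm0.png',im[:,:,::-1])
```

```text
13.3 62.04 [683.  -45.7  13.5] [180.  -0.   0.] F [ 0.7 -0.9 -2.6] w 63.2
12.3 62.39 [683.  -45.8  13.4] [180.  -0.   0.] F [-3.1  0.1  5.6] w 63.4
open 62.82 [682.7 -45.7  12. ] [-180.    0.   -0.] F [ 0.3  1.1 -0.7] w 82.0
ring_m_c 0.94 [319.1 208.8  56.7  62.8] [539.4 -16.8] rgb [157. 160. 158.]
ring_m_c 0.83 [342.6  49.9  67.9  77.3] [558.9 115.4] rgb [194.  40.  31.]
ring_m_c 0.75 [340.1 309.1  53.6  54. ] [ 560.5 -122.2] rgb [114.  53. 143.]
ring_m_c 0.69 [255.  374.5  52.7  50.2] [ 468.5 -203.5] rgb [188. 167.   4.]
 64.72 [542.4 -16.4 199.6] [-180.    0.   -0.] F [0.  0.1 0.3] w 81.9
[321.86528967 209.83711922]
```

View pics/rm0.png

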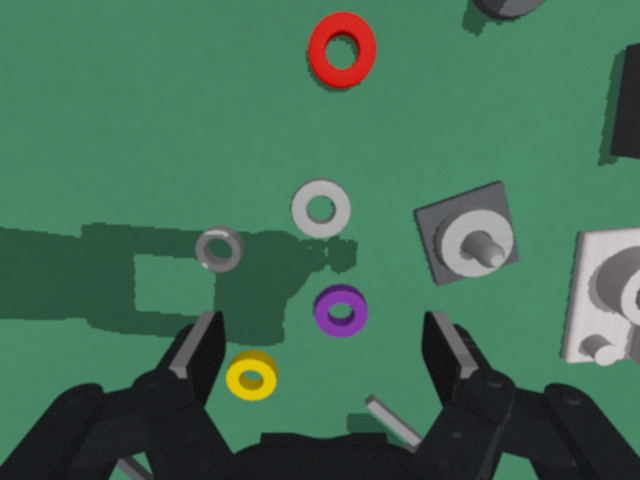

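Run:
```python
from h import *
p=(541.5,-15.3)
move_l([*p,30],speed=180); move_l([*p,2],speed=50); wait(.25); st('at')
grip(40,60); wait(.2); st('grip')
o=get_obs(); im=get_image('wrist'); cv2.imwrite('pics/rm1.png',im[:,:,::-1]); np.savez('rm1.npz',im=im,p=o['tcp_pos'],r=o['ee_rot'])
```

```text
at 66.77 [541.9 -15.3   2.4] [180.  -0.   0.] F [-0.9 -0.  -0.6] w 81.5
grip 67.35 [542.  -15.4   2.9] [180.  -0.   0.] F [-1.  -0.1  5. ] w 52.2
```

View pics/rm1.png

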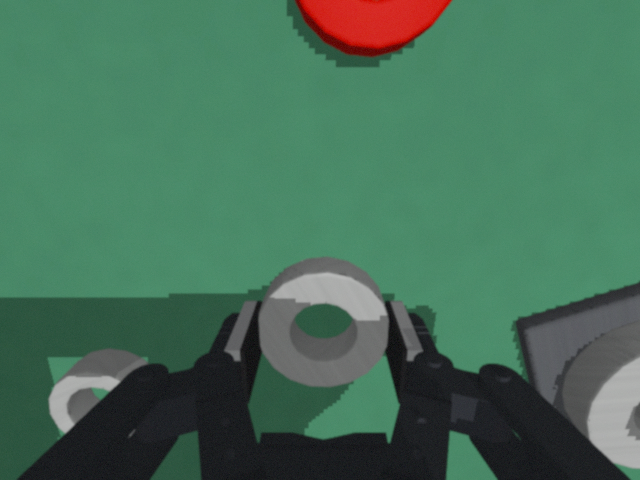

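```bash
cat >> h.py <<'E'
def thread(zg,dy,zstack,zs):
    o=get_obs(); x,y=o['tcp_pos'][:2]
    move_l([x,y,130],speed=180)
    goto([*PO,140],[180,0,0]); wait(.1); st('over')
    x,y=PO-[0,dy]
    for z in zs:
        move_l([x,y,z],speed=60); wait(.1); o=st(z)
        if abs(o['wrist_force'][2])>12 or np.linalg.norm(o['wrist_force'][:2])>12: return False
    for z in np.arange(zg+zstack+1,zg+zstack-3,-1):
        move_l([x,y,z],speed=30); wait(.1); o=st(round(z,1))
        if o['wrist_force'][2]>2: break
    im=get_image('wrist'); cv2.imwrite('pics/thr_%d.png'%(o['t']*10),im[:,:,::-1])
    return True
E
python3 - <<'E'
from h import *
C,im=wcam('rm1.npz')
a=pix2w(C,324,271,18.2);b=pix2w(C,324,387,18.2);print(a,b,(a+b)/2)
print(thread(2.9,.7,28,(82,70,60,45,34)))
E
ls pics|grep thr
```

```text
[542.88710175  11.94951458  18.2       ] [542.93918789 -42.08265589  18.2       ] [542.91314482 -15.06657066  18.2       ]
over 68.99 [680.6 -44.5 137.9] [-180.     0.3    0. ] F [ 0.7 -0.4 -2.4] w 52.0
82 70.21 [683.3 -45.8  82.8] [ 1.8e+02 -1.0e-01 -0.0e+00] F [-0.7  0.7 -2.4] w 52.4
70 70.66 [682.5 -45.7  69.7] [-180.    0.    0.] F [ 0.2 -0.1 -1.9] w 52.3
60 71.08 [682.6 -45.7  59.8] [-180.    0.    0.] F [-0.2  0.1 -1.1] w 52.1
45 71.58 [682.8 -45.8  44.8] [180.  -0.  -0.] F [-0.7  0.3 -0.8] w 52.0
34 72.01 [682.7 -45.8  33.8] [180.  -0.  -0.] F [ 0.1 -0.4 -1.7] w 51.9
31.9 72.36 [682.8 -45.8  32. ] [180.  -0.  -0.] F [-0.5 -0.2 -2.2] w 52.7
30.9 72.71 [682.8 -45.7  31. ] [180.  -0.   0.] F [ 0.3  0.4 -2. ] w 52.0
29.9 73.06 [682.9 -45.7  30.9] [180.  -0.   0.] F [-3.   0.1  5.9] w 51.8
True
thr_730.png
```

Seated at 31 (= 3+28). Release, then the small ring.

Run:
```python
from h import *
x,y=PO+[0,-.7]
grip(75); wait(.1); move_l([x,y,150],speed=200)
C,im,R=ringloc('ring_s_c',(445.5,-57.3))
st(); print(w2pix(C,[445.5,-57.3,18]))
cv2.imwrite('pics/rs0.png',im[:,:,::-1])
```

```text
ring_s_c 0.58 [321.4 206.1  47.9  52.5] [445.1 -55.2] rgb [154. 159. 156.]
 75.67 [445.9 -57.3 199.9] [-180.    0.    0.] F [-0.5  0.9  0.7] w 75.3
[321.79162412 209.96257275]
```

View pics/rs0.png

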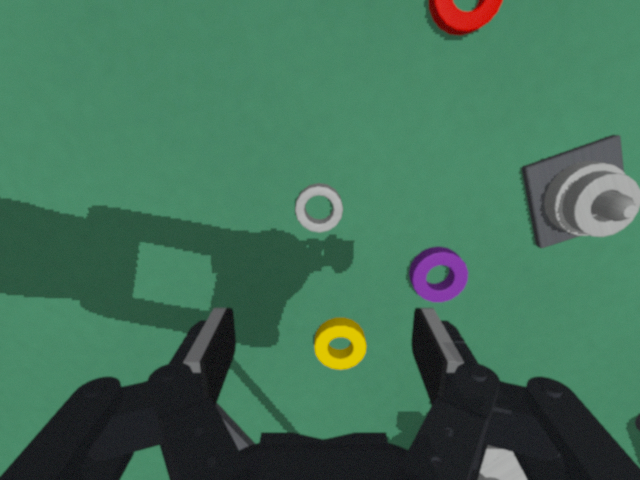

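Run:
```python
from h import *
st()
p=(444.2,-55.9)
move_l([*p,30],speed=180); move_l([*p,2],speed=50); wait(.25); st('at')
grip(30,60); wait(.2); o=st('grip')
im=get_image('wrist'); cv2.imwrite('pics/rs1.png',im[:,:,::-1]); np.savez('rs1.npz',im=im,p=o['tcp_pos'],r=o['ee_rot'])
```

```text
75.67 [445.9 -57.3 199.9] [-180.    0.    0.] F [-0.5  0.9  0.7] w 75.3
at 77.72 [444.5 -56.    2.3] [180.  -0.  -0.] F [ 0.1 -0.6 -0.8] w 75.0
grip 78.33 [444.3 -55.9   2.6] [180.   0.   0.] F [-2.   0.9  4.8] w 41.3
```

View pics/rs1.png

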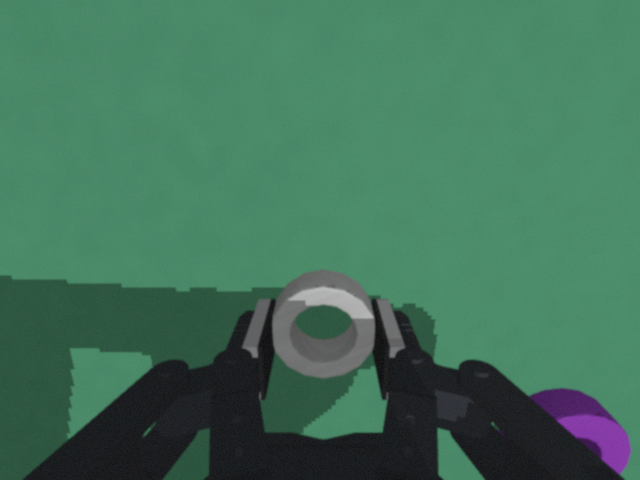

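Run:
```python
from h import *
C,im=wcam('rs1.npz')
a=pix2w(C,324,286,18.2);b=pix2w(C,324,378,18.2);print(a,b,(a+b)/2)
dy=float(((a+b)/2)[1]+55.9); print(dy)
ok=thread(2.6,np.clip(dy,-1.5,1.5),46,(82,70,60,52)); print(ok)
if ok:
    x,y=PO-[0,.5]
    grip(65); wait(.1); st(); 
    p=get_obs()['tcp_pos']; move_l([p[0],p[1],150],speed=200)
    goto([PO[0]-5,PO[1],230],[180,0,0]); wait(.2); o=st()
    im=get_image('wrist'); cv2.imwrite('pics/st.png',im[:,:,::-1])
```

```text
[445.20083974 -34.79559352  18.2       ] [445.24937967 -77.77116159  18.2       ] [445.2251097  -56.28337756  18.2       ]
-0.38337755650405114
over 80.28 [681.  -45.1 139.3] [-1.8e+02  1.0e-01 -0.0e+00] F [-0.2  1.1 -1.5] w 41.1
82 81.5 [683.3 -44.7  82.8] [ 1.8e+02 -1.0e-01  0.0e+00] F [ 0.1 -0.5 -0.6] w 41.4
70 81.95 [682.5 -44.6  69.7] [-180.    0.   -0.] F [ 0.4 -0.2 -1.3] w 41.1
60 82.37 [682.6 -44.6  59.8] [-180.    0.   -0.] F [ 0.1  0.5 -1.1] w 41.3
52 82.75 [682.6 -44.6  51.8] [-180.    0.    0.] F [ 0.3  0.7 -1.2] w 41.4
49.6 83.1 [682.7 -44.6  49.6] [-180.   -0.   -0.] F [ 1.2 -0.2 -0.5] w 41.1
48.6 83.45 [682.9 -44.7  48.8] [180.  -0.   0.] F [ 0.   0.1 -1.5] w 41.1
47.6 83.8 [682.9 -44.7  48.7] [180.  -0.   0.] F [-2.7 -0.   5.4] w 40.8
True
 84.31 [682.6 -44.6  47.3] [-180.    0.   -0.] F [-0.2 -0.3  0.5] w 64.8
 85.58 [675.9 -44.7 226.4] [-179.9    0.3   -0. ] F [-0.6 -0.4 -0.2] w 65.1
```

View pics/st.png

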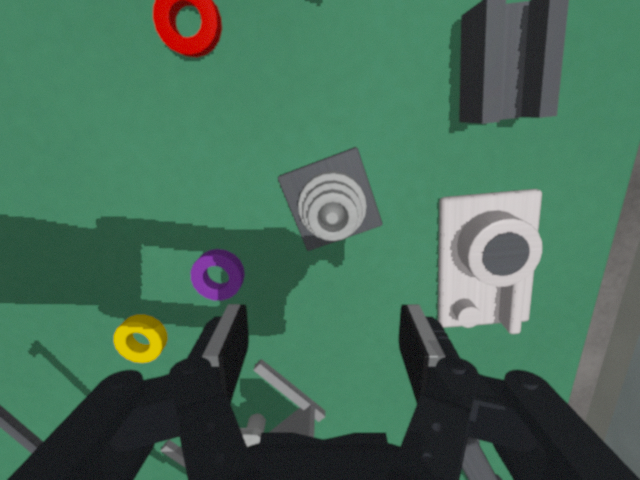

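Run:
```python
from h import *
q0=1.36
grip(50,40)
goto([*pin(q0),190],[180,0,yawq(q0)]); wait(.2)
o=st(); im=get_image('wrist'); cv2.imwrite('pics/k1.png',im[:,:,::-1]); np.savez('k1.npz',im=im,p=o['tcp_pos'],r=o['ee_rot'])
C=cam('wrist',o); print(w2pix(C,[*pin(1.37),150]),w2pix(C,[*pin(1.34),150]))
```

```text
87.51 [ 350.4 -205.2  190.4] [180.   -0.   32.6] F [-0.  -0.4 -0.9] w 49.7
[318.547259   273.90454249] [329.20067    273.96358862]
```

View pics/k1.png

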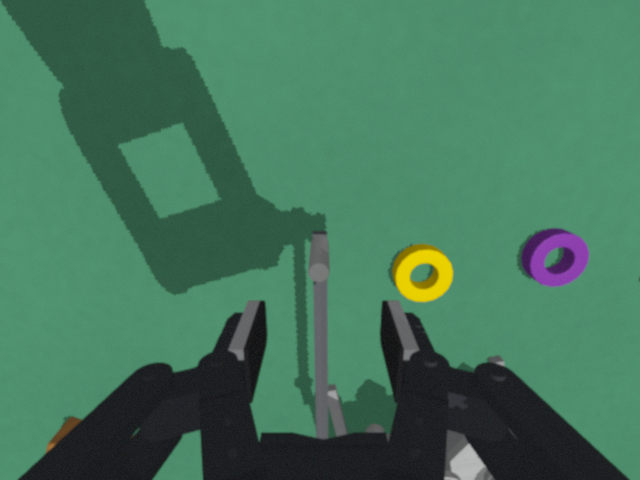

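Pin top at (318,271), matching q≈1.37. Grip and swing shut.

Run:
```python
from h import *
q0=1.37
move_l([*pin(q0),114],[180,0,yawq(q0)],speed=150); wait(.2); st('down')
grip(0,40); wait(.1); st('grip')
for q in np.r_[np.linspace(q0,.1,9)[1:],.05,.02,0,-.01,-.02,-.03]:
    move_l([*pin(q),114],[180,0,yawq(q)],speed=120 if q>.1 else 40); 
    if q<.06: wait(.15)
    o=st(round(q,2)); f=o['wrist_force'][:2]@xh; print('  fx',round(f,1))
    if q<.06 and f<-8: break
im=get_image('wrist'); cv2.imwrite('pics/k2.png',im[:,:,::-1])
im=get_image('top'); cv2.imwrite('pics/top3.png',im[:,:,::-1])
```

```text
down 88.42 [ 348.9 -207.   115.3] [179.8  -0.   33.1] F [0.4 0.4 0.1] w 50.0
grip 88.95 [ 348.1 -206.3  114.4] [180.   -0.   33.1] F [-1.   1.   3.4] w 11.1
1.21 89.36 [ 375.4 -191.6  114.4] [180.   -0.   24.2] F [-0.1  1.1  4.9] w 11.1
  fx -0.9
1.05 89.77 [ 403.9 -181.6  114.4] [180.   -0.   15.1] F [-0.3  0.9  5.7] w 11.0
  fx -0.9
0.89 90.17 [ 433.9 -176.1  114.4] [180.    0.    6.1] F [0.8 0.5 5.6] w 11.0
  fx 0.2
0.74 90.58 [ 464.4 -175.5  114.4] [180.   0.  -3.] F [-1.1  1.2  5.2] w 11.2
  fx -1.6
0.58 90.99 [ 494.7 -179.7  114.4] [180.    0.  -12.1] F [0.1 0.  5.8] w 10.7
  fx 0.1
0.42 91.4 [ 523.9 -188.7  114.4] [179.9   0.  -21.2] F [-0.6  0.1  6.2] w 10.8
  fx -0.5
0.26 91.81 [ 551.3 -202.2  114.4] [179.9   0.  -30.2] F [-1.3 -2.   6.4] w 10.9
  fx 0.5
0.1 92.72 [ 575.9 -219.5  114.4] [179.9   0.  -39.3] F [-0.5 -1.1  6.1] w 11.4
  fx 0.5
0.05 93.27 [ 583.3 -225.9  114.4] [179.9   0.  -42.2] F [-1.2 -2.2  6.4] w 10.5
  fx 0.7
0.02 93.71 [ 587.6 -230.   114.4] [179.9   0.  -43.9] F [-1.3 -1.7  6.5] w 11.0
  fx 0.3
0.0 94.11 [ 589.9 -232.3  114.4] [ 1.799e+02  1.000e-01 -4.510e+01] F [-2.8 -1.7  6.6] w 10.9
  fx -0.7
-0.01 94.51 [ 589.9 -232.4  114.4] [179.8   0.4 -45.6] F [-6.4  1.8 10.3] w 10.7
  fx -5.7
-0.02 94.91 [ 589.9 -232.3  114.3] [179.8   0.6 -46.2] F [-10.4   5.1  12.8] w 11.2
  fx -10.9
```

View pics/k2.png

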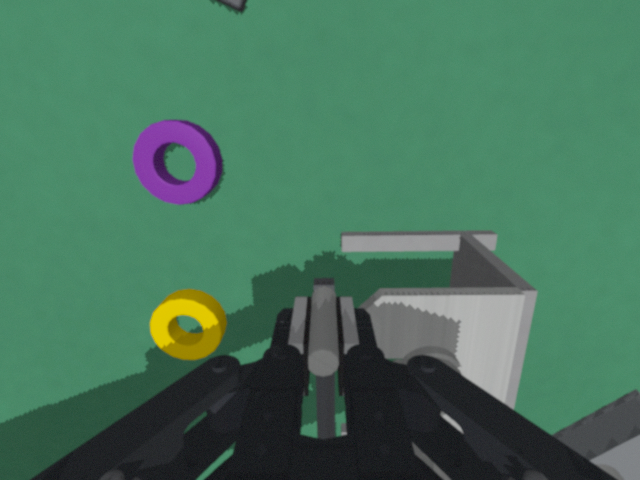

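Run:
```python
from h import *
grip(50); wait(.1); st()
p=get_obs()['tcp_pos']; move_l([p[0],p[1],200],speed=200)
goto([545,-300,270],[180,0,RY]); wait(.3)
o=st(); im=get_image('wrist'); cv2.imwrite('pics/k3.png',im[:,:,::-1]); np.savez('k3.npz',im=im,p=o['tcp_pos'],r=o['ee_rot'])
```

```text
95.57 [ 594.5 -235.   113.6] [180.    0.  -46.5] F [-0.3  0.1 -0.6] w 49.6
 96.96 [ 544.9 -298.7  268.1] [180.    0.2 -45.3] F [ 0.3 -1.   0.1] w 49.8
```

View pics/k3.png

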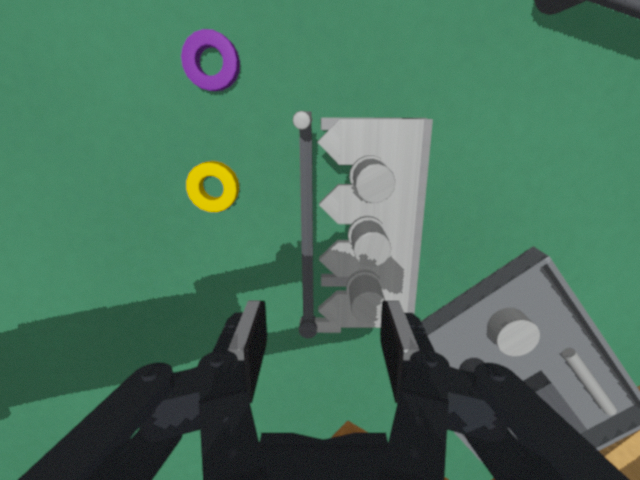

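Run:
```python
from h import *
C,im=wcam('k3.npz')
p=pix2w(C,302,120,150)[:2]; d=p-HG; print('pin',p,'q',np.arctan2(-(d@xh),d@yh),np.linalg.norm(d))
for s in range(3): print(s,w2pix(C,[*SL[s],142]))
cv2.imwrite('pics/k3c.png',cv2.resize(im[105:345,285:445,::-1],None,fx=2.5,fy=2.5,interpolation=cv2.INTER_CUBIC))
goto([480,0,330],[180,0,0]); wait(.3); st()
cv2.imwrite('pics/top4.png',get_image('top')[:,:,::-1]); cv2.imwrite('pics/scene4.png',get_image('scene')[:,:,::-1])
```

```text
pin [ 592.14818046 -232.85876291] q -0.0026791329712685134 193.67654274272195
0 [366.7855628  308.10811016]
1 [369.49899014 249.57923749]
2 [372.55753125 183.60622961]
 98.5 [480.2  -0.7 329.7] [ 1.8e+02  0.0e+00 -1.0e-01] F [ 0.4  1.1 -1.2] w 49.8
```

View pics/k3c.png

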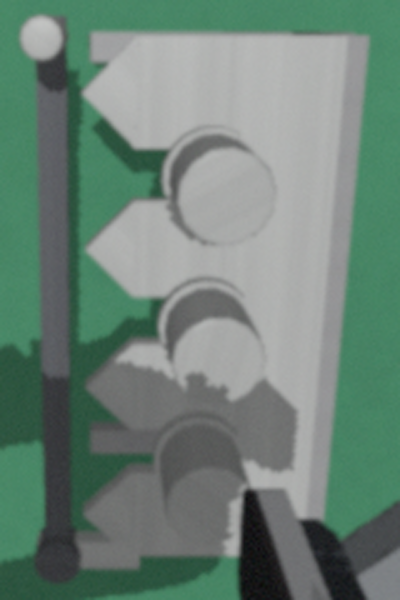

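View pics/top4.png

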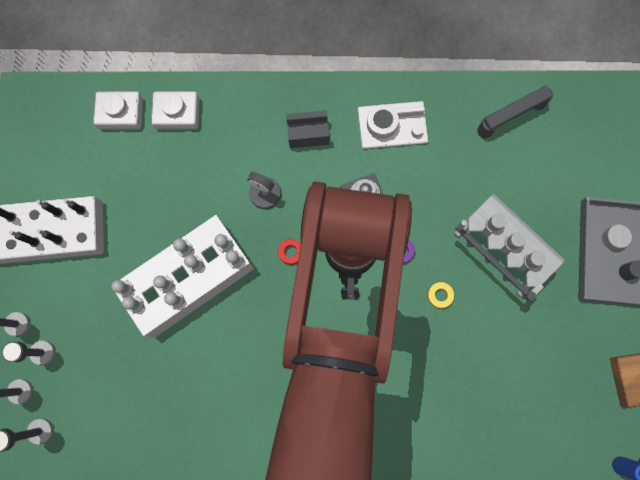

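View pics/scene4.png

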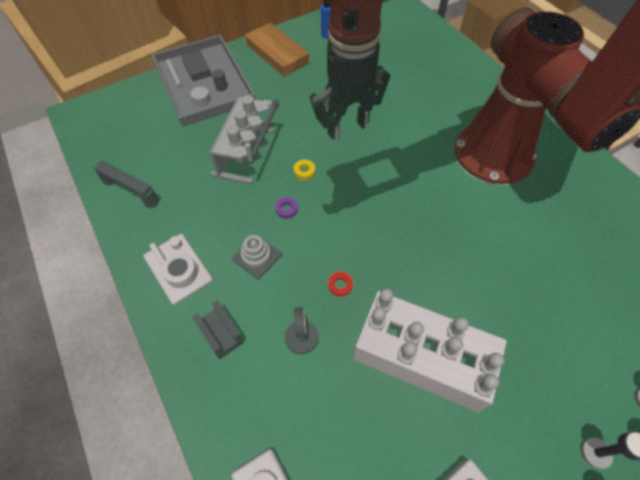

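```bash
python3 -c "
from station import *
print(sign_off())"
```

```text
the job is handed in; nothing more can be done
None
```

The gauging station is set up and handed in after about 98.5 s of the 210 s allowed; `sign_off()` reports no verdict.

**What I did, in order**
- Swung the keeper open to about 1.37 rad.
- Moved all three stout gauges from the rack into slots 0, 1 and 2. I lowered each one until its collar met the plate.
- Threaded the large, middle and small rings onto the post, each down to contact.
- Swung the keeper shut until it met its stop.

**Last checks**
- **Keeper:** its angle measured about -0.003 rad, so it reads as shut.
- **Gauges:** all three hang in their slots, with heads about 2 mm or less from the target points by hand-read pixels. The ones in slots 1 and 2 read about 2 mm deeper than the point.
- **Rings:** stacked large, middle, small, with seating heights that match fully home.
- **Slim gauges and dial:** all eight slim gauges are still in the rack, and the dial is where it was.
- **Robot:** clear of everything.

**Disagreement:** the top camera read the rail, and the post by a rougher reading, about 3 mm off the wrist camera in y. I used the wrist values for both, and the fits confirmed them.

I saw no ring get knocked aside.

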